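Clear the bottle carrier off the bench for wiping

TASK

We are wiping down this lab bench. Stand the loose bottle with the orange cap upright in the empty cell of the blue bottle carrier, setting it down rather than dropping it, and let go of it; then take the carrier by its dark handle, lift it level with all four bottles standing in their cells until it is at least 10 cm clear of the bench, and finish while still holding it there, level and steady, so that the bench under it can be wiped. Do not disturb the wipe tub, the pump bottle, the mask box or the grey power box.

Things in the scene. Friction and masses are not known exactly. Their poses are not given: they have to be found in the camera images.
- carrier: loose blue bottle carrier, 150 mm (x) by 182 mm (y), about 300 g empty, 740 g full. Floor 5 mm, walls and dividers 30 mm high; four 66 x 66 mm cells, two on each side of a spine (42 mm wide, along x) on which a panel and two posts carry a dark hand grip. Three cells hold bottles, one (it varies) is empty. Origin: centre of the underside; x along the hand grip, z up.
- handle (a point): centre of the carrier's hand grip: a dark grey bar along the carrier's x, 130 mm long, 22 mm wide and 22 mm high (114 to 136 mm above the carrier's underside), free beneath over its middle 98 mm. The point lies 125 mm above the carrier's origin, roughly over its centre of mass when full; axes as the carrier's. Caps of bottles in the cells reach 97 mm above the underside.
- cell0 (a point): centre of one of the carrier's four cells, on the cell's floor (5 mm above the carrier's underside); a bottle standing centred in the cell has its origin here. In the carrier's frame at x = 38, y = 54 mm. Axes as the carrier's.
- cell1 (a point): centre of one of the carrier's four cells, on the cell's floor (5 mm above the carrier's underside); a bottle standing centred in the cell has its origin here. In the carrier's frame at x = 38, y = -54 mm. Axes as the carrier's.
- cell2 (a point): centre of one of the carrier's four cells, on the cell's floor (5 mm above the carrier's underside); a bottle standing centred in the cell has its origin here. In the carrier's frame at x = -38, y = 54 mm. Axes as the carrier's.
- cell3 (a point): centre of one of the carrier's four cells, on the cell's floor (5 mm above the carrier's underside); a bottle standing centred in the cell has its origin here. In the carrier's frame at x = -38, y = -54 mm. Axes as the carrier's.
- stray: Upright amber reagent bottle, 56 mm in diameter, 92 mm tall, about 110 g: body to 54 mm, shoulder tapering to 36 mm at 66 mm, cap 42 mm in diameter from 70 to 92 mm. Origin: centre of its underside, z up. ORANGE cap. The loose bottle: it stands by itself on a green-grey rubber mat (140 x 140 x 3 mm, fixed) at the other side of the work area from the carrier.
- bottle_a: Upright amber reagent bottle, 56 mm in diameter, 92 mm tall, about 110 g: body to 54 mm, shoulder tapering to 36 mm at 66 mm, cap 42 mm in diameter from 70 to 92 mm. Origin: centre of its underside, z up. White cap; stands in a cell of the carrier from the start.
- bottle_b: Upright amber reagent bottle, 56 mm in diameter, 92 mm tall, about 110 g: body to 54 mm, shoulder tapering to 36 mm at 66 mm, cap 42 mm in diameter from 70 to 92 mm. Origin: centre of its underside, z up. Purple cap; stands in a cell of the carrier from the start.
- bottle_c: Upright amber reagent bottle, 56 mm in diameter, 92 mm tall, about 110 g: body to 54 mm, shoulder tapering to 36 mm at 66 mm, cap 42 mm in diameter from 70 to 92 mm. Origin: centre of its underside, z up. White cap; stands in a cell of the carrier from the start.
- wipe_tub: white round tub of wipes with a lid, 120 mm in diameter, 173 mm tall; stands at the far side of the bench, to be left alone. Origin: centre of its underside.
- mask_box: white and blue cardboard box of masks, 100 x 190 x 70 mm (x, y, z); lies at the far side of the bench, to be left alone. Origin: centre of its underside.
- pump_bottle: pale round pump bottle of hand gel, 72 mm in diameter, 204 mm tall with its pump; stands at one side of the work, to be left alone. Origin: centre of its underside.
- power_box: grey metal power box with two white sockets on its +x face, 130 x 90 x 120 mm (x, y, z), 1.8 kg; stands at the other side of the work from the pump bottle, to be left alone. Origin: centre of its underside.
Things that resemble listed ones, but are neither listed nor needed, are in the scene too. Leave any pink or yellow look-alike of the bottle_a alone.

How it is judged:
By the outcome, as a careful person would: the job done as asked, in the order asked, and still so for the second after the job is handed in, while the arm keeps its last pose, push and grip.
It also fails if it takes over 58 s, if anything falls off the work surface, if the arm or the gripper's body presses on something with over 40 N, if the wrist force passes 120 N, or if a joint passes its speed limit or range.

ROBOT

A 7-joint arm with a two-finger parallel gripper is mounted at the origin on the work surface. World frame = base frame: x ahead of the robot, y to its left, z up, the work surface at z = 0. Lengths are in m, angles in rad, forces in N, time in s.
With the tool pointing down it reaches from about 0.425 to 0.95 m from the base axis. Payload 4.7 kg.
Tool frame: the origin (TCP) lies on the centre line of the jaws, within the pads' length; the fingertips stand 22 mm ahead of it and the grasp point (between the pads) lies 3 mm ahead of it (r.finger_overhang is the distance from the TCP to the fingertips, in m); z points along the fingers, y is the line along which they close (so a half turn about z gives the same grasp; the last joint's range is limited). The gripper opens to 85 mm and grips with 20 to 120 N. Pads are 22 mm wide; open, the fingers measure 114 mm over their backs; the gripper's body (76 mm by 85 mm) begins 54 mm behind the grasp point. The pads swing forward as they close: fully open they stand 13 mm farther back than shut.
Start: joints at [-1.193, 0.469, -0.049, 1.532, 0.024, 1.141, -0.082], TCP at [0.267, 0.62, 0.253] pointing down, gripper open.
Joint ranges: [-2.59, 2.59], [-0.33, 1.99], [-1.39, 1.29], [0.1, 2.45], [-1.04, 4.18], [0.21, 1.99], [-2.66, 2.66]. Speed limits (rad/s): [2.57, 2.57, 3.14, 3.14, 3.14, 3.14, 3.14].

INTERFACE

Orientations are given as a 3x3 rotation matrix whose columns are the frame's x, y, z axes.
In Python, from rig import r gives the robot as it stands.
- The arm moves only by the shell command python3 -m jog 'ROWS'. ROWS is JSON, a list of rows, each a list of 7 numbers: the shift along the tool's x, y, z in cm, then the turn, a rotation vector about the tool's x, y, z in degrees, then the finger opening in cm, from 0 to 8.54. In form: [[tx, ty, tz, rx, ry, rz, jaw], ...]. A call has 1 to 8 rows; each row shifts and turns the commanded pose from where the row before left it, along the tool's axes as they then stand; what a row does not reach is not made up. A row lasts 1/8 s, in which the tool goes at most 62.5 mm and 10.7 degrees, less where a joint would pass 70% of its speed; a pose out of reach is approached as far as the arm can. A call is refused whole if a number of a shift passes 6.25 or a number of a turn 10.7, either way. A call with a gripper value outside its range is refused whole. The fingers move at their own pace and stop on an object; the grip force is fixed at half the most. Time passes only in rows, so rows that do not move let the fingers close. It gives the time, the measured TCP pose, the force, the opening and the grip force at its end, in the units of the state.
- r.get_state(): the state, without advancing time (a new reading comes with each control period).
- r.read_camera(name): name is "side" or "top"; returns a dict with "image" (420x560x3 uint8, red, green, blue), "depth" (420x560 float32, m along the optical axis (not along the pixel's ray), 0 where there is no reading), "fx", "fy", "cx", "cy" (pixels), "rvec" (rotation vector, rad) and "tvec" (3), from world to camera coordinates, as OpenCV has them. Camera axes: x right, y down, z forward; pixel columns grow to the right and rows downward; lengths in m; the calibration is good to about 2 mm. A picture is of the moment at which its call begins.
- r.sign_off(): hands the job in; it is judged then, once.
The state is a dict: "time_s": time; "qpos": joint angles; "qd": joint speeds; "joint_torque": joint torques, N m; "tcp_pos": TCP position; "orientation": TCP orientation; "ft_force": force on the tool from outside, world axes, zero at the start; "wrist_torque": the same for the moment, N m; "opening": finger opening in m; "finger_force": force on a finger pad.
Only numpy, scipy, OpenCV 4.12 (cv2) and the standard library are available. Lean on these libraries where they do the work, as an engineer would, in place of code of your own. Each camera call takes 0.05 s, during which the arm holds its last target. There are 200 camera calls.

## Working session

There is one attempt and no reset: what is moved stays moved. The work goes in short steps, Python scripts to look and compute and a shell command to move; the robot and the scene stay as the last step left them, time stands still between calls to the robot, and variables do not carry over. Pictures are saved under pics/ and viewed, at most 10 in all, crops included, and the job is handed in when it is done.

```bash
mkdir -p pics
cat > h.py <<'E'
import numpy as np,cv2
from rig import r
def cam(n,save=None):
    c=r.read_camera(n)
    c['R']=cv2.Rodrigues(np.array(c['rvec'],float))[0]; c['t']=np.array(c['tvec'],float).ravel()
    if save: cv2.imwrite(f'pics/{save}.png',c['image'][:,:,::-1])
    return c
def plane(c,u,v,z):
    d=c['R'].T@np.array([(u-c['cx'])/c['fx'],(v-c['cy'])/c['fy'],1.]); o=-c['R'].T@c['t']
    return o+d*(z-o[2])/d[2]
def cloud(c):
    v,u=np.mgrid[:420,:560]; d=c['depth']
    p=np.stack([(u-c['cx'])/c['fx']*d,(v-c['cy'])/c['fy']*d,d],-1)
    return (p-c['t'])@c['R']
E
python3 - <<'E'
from h import *
t=cam('top','t0');s=cam('side','s0')
a=np.hstack([t['image'],s['image']])[:,:,::-1]
for c in(t,s): print(c['fx'],-c['R'].T@c['t'],c['R'][2])
st=r.get_state();print(st['tcp_pos'],st['orientation'],st['time_s'],st['opening'],st['ft_force'])
E
```

```text
397.49881832135907 [0.47341289 0.00981429 1.13575661] [ 0.13840765 -0.03241392 -0.98984477]
483.32014095882835 [ 0.46167419 -0.998739    1.30813755] [ 0.09093408  0.62927827 -0.77184186]
[0.26688642 0.61945712 0.25233245] [[-9.18379831e-01  3.95699411e-01 -6.79549368e-04]
 [ 3.95699992e-01  9.18378260e-01 -1.69924062e-03]
 [-4.83051466e-05 -1.82944599e-03 -9.99998325e-01]] 0.1 0.08537869026740988 [0.7607938  0.67938007 0.26934137]
```

View pics/t0.png

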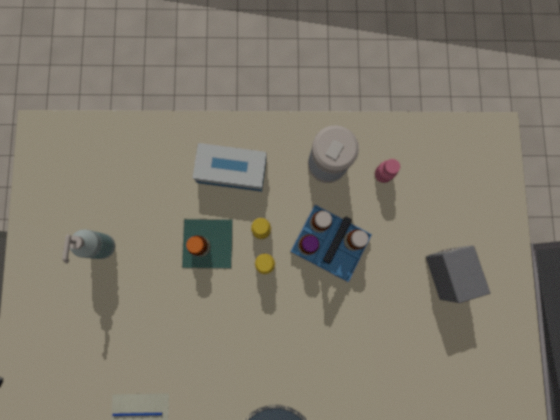

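View pics/s0.png

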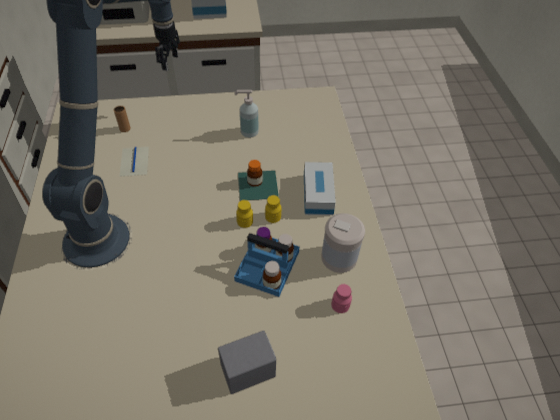

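The top view shows the orange cap at (197,245) on the mat. The carrier's handle is at (337,240), and its empty cell is near (333,267), on the robot's side. The yellow look-alikes at (261,228) and (264,264) stand between the mat and the carrier.

```bash
cat >> h.py <<'E'
def blobs(m,c,z,amin=40):
    n,l,st,ce=cv2.connectedComponentsWithStats(m.astype(np.uint8))
    return [(st[i,4],ce[i].round(1),plane(c,*ce[i],z).round(4)) for i in range(1,n) if st[i,4]>=amin]
def hsv(c): return cv2.cvtColor(c['image'],cv2.COLOR_RGB2HSV)
E
python3 - <<'E'
from h import *
for n in('top','side'):
    c=cam(n);P=cloud(c);H=hsv(c);h,s,v=H[...,0],H[...,1],H[...,2]
    print(n,'bench z',np.median(P[150:300,100:180,2]))
    z=P[...,2]
    for nm,m in dict(orange=((h<14)&(s>180)&(v>120)&(z>.07)),
      purple=(h>130)&(h<160)&(s>100)&(z>.05)).items():
        m&=P[...,0]<.9
        for b in blobs(m,c,.094,20): print(nm,b)
    for b in blobs((h>18)&(h<32)&(s>190)&(v>110)&(z>.015),c,.05): print('yellow',b)
    # carrier: blue
    m=(h>98)&(h<120)&(s>130)&(np.hypot(P[...,0]-.5,P[...,1]+.13)<.25)
    pts=P[m]; print('blue',m.sum(),pts.mean(0))
    # handle
    q=(z>.125)&(z<.15)&(np.hypot(P[...,0]-pts[:,0].mean(),P[...,1]-pts[:,1].mean())<.11)&(v<90)
    pp=P[q]; 
    if len(pp)>20:
        vv,uu=np.nonzero(q); g=np.array([plane(c,a,b,.136) for a,b in zip(uu,vv)])[:,:2]
        print('handle',len(pp),pp.mean(0),cv2.minAreaRect((g*1000).astype(np.float32)), np.median(pp[:,2]))
    for lo,hi in((.025,.04),):
        w=P[m&(z>lo)&(z<hi)][:,:2]; print('rect walls',cv2.minAreaRect((w*1000).astype(np.float32)))
    for b in blobs((z>.088)&(z<.108)&(np.hypot(P[...,0]-.5,P[...,1]+.13)<.15),c,.097,15): print('caps',b)
E
```

```text
top bench z 7.953189924724493e-05
orange (np.int32(183), array([194.8, 244.2]), array([0.5449, 0.2044, 0.094 ]))
purple (np.int32(216), array([310.1, 243.3]), array([ 0.5454, -0.0967,  0.094 ]))
blue 1097 [ 0.52695225 -0.16798967  0.02714973]
handle 444 [ 0.55185695 -0.16108927  0.13515271] ((552.767578125, -161.2565460205078), (21.50155258178711, 129.43943786621094), 61.94865417480469) 0.13551214567357708
rect walls ((550.965576171875, -161.55801391601562), (169.16629028320312, 141.1935272216797), 61.6068115234375)
caps (np.int32(200), array([323.1, 218.6]), array([ 0.6105, -0.132 ,  0.097 ]))
caps (np.int32(209), array([359.6, 237.9]), array([ 0.5586, -0.2273,  0.097 ]))
caps (np.int32(209), array([310.3, 242.8]), array([ 0.5466, -0.0968,  0.097 ]))
caps (np.int32(79), array([268.5, 262.8]), array([0.4954, 0.0127, 0.097 ]))
side bench z -0.00033147589597153277
orange (np.int32(70), array([254.4, 164.1]), array([0.548 , 0.2034, 0.094 ]))
purple (np.int32(117), array([263.5, 232.3]), array([ 0.5491, -0.0979,  0.094 ]))
yellow (np.int32(167), array([275.1, 205.6]), array([0.6028, 0.04
[... 195 characters left out ...]
.1915283203125, -168.5587158203125), (28.0595645904541, 129.42507934570312), 61.70612716674805) 0.13408450595333082
rect walls ((553.95068359375, -165.3179473876953), (181.74301147460938, 148.8804931640625), 62.00315856933594)
caps (np.int32(36), array([244.4, 207.5]), array([0.4975, 0.0067, 0.097 ]))
caps (np.int32(119), array([263. , 232.1]), array([ 0.5475, -0.0991,  0.097 ]))
caps (np.int32(120), array([284.9, 239.5]), array([ 0.6118, -0.1345,  0.097 ]))
caps (np.int32(21), array([249.6, 244.3]), array([ 0.502 , -0.1408,  0.097 ]))
caps (np.int32(25), array([284.6, 256. ]), array([ 0.603 , -0.1951,  0.097 ]))
caps (np.int32(152), array([271.5, 267.8]), array([ 0.5589, -0.2322,  0.097 ]))
```

```bash
cat >> h.py <<'E'
from scipy.spatial.transform import Rotation as Ro
C=np.array([.552,-.162]); U=-28.1
def to(x,y,z,yaw_y):
    "shift in tool axes (cm) and turn (deg) to TCP target pointing down, tool y at yaw_y"
    s=r.get_state(); R=np.array(s['orientation']); p=np.array(s['tcp_pos'])
    a=np.radians(yaw_y); Y=np.array([np.cos(a),np.sin(a),0]); Z=np.array([0,0,-1.]); T=np.c_[np.cross(Y,Z),Y,Z]
    print('shift',(R.T@(np.array([x,y,z])-p)*100).round(2),'turn',Ro.from_matrix(R.T@T).as_rotvec(degrees=True).round(2),
     'F',np.array(s['ft_force']).round(1),'open',round(s['opening']*100,2),'ff',np.round(s['finger_force'],1),'t',s['time_s'],'tcp',p.round(4))
E
python3 -c "
from h import *
to(.546,.204,.25,U)"
```

```text
shift [-42.07 -27.12   0.3 ] turn [-5.000e-02  6.000e-02  9.479e+01] F [-0.2 -0.8 -0.4] open 8.56 ff 0.0 t 0.2 tcp [0.2669 0.6196 0.2526]
```

```bash
python3 -m jog '[[-2,-1.5,0,0,0,0,8.5],[-4,-2.5,0,0,0,0,8.5],[-4,-2.5,0,0,0,0,8.5],[-4,-2.5,0,0,0,0,8.5],[-4,-2.5,0,0,0,0,8.5],[-4,-2.5,0,0,0,0,8.5],[-4,-2.5,0,0,0,0,8.5],[-4,-2.5,0,0,0,0,8.5]]'
python3 -m jog '[[-4,-2.5,0,0,0,0,8.5],[-4,-2.5,0,0,0,0,8.5],[-4,-2.5,0,0,0,5,8.5],[0,0,0,0,0,10,8.5],[0,0,0,0,0,10,8.5],[0,0,0,0,0,10,8.5],[0,0,0,0,0,10,8.5],[0,0,0,0,0,10,8.5]]'
python3 -m jog '[[0,0,0,0,0,10,8.5],[0,0,0,0,0,10,8.5],[0,0,0,0,0,10,8.5],[0,0,0,0,0,9,8.5],[0,0,0,0,0,0,8.5]]'
python3 - <<'E'
from h import *
to(.546,.204,.25,U)
t=cam('top','t1');P=cloud(t);z=P[...,2];h,s,v=[hsv(t)[...,i] for i in range(3)]
# cap-top only, both cams
for n in('top','side'):
    c=cam(n);P=cloud(c);z=P[...,2];h,s,v=[hsv(c)[...,i] for i in range(3)]
    m=(h<14)&(s>150)&(z>.09)&(z<.1)&(abs(P[...,0]-.55)<.1)&(abs(P[...,1]-.2)<.1)
    for b in blobs(m,c,.095,15): print(b)
print(r.get_state()['qpos'])
E
```

```text
time_s: 1.2
tcp_pos: [0.468, 0.3254, 0.2533]
orientation: [[-0.918, 0.396, -0.0], [0.396, 0.918, 0.0], [0.0, 0.0, -1.0]]
ft_force: [0.2, 0.2, -0.8]
opening: 0.0851
finger_force: 0.0
time_s: 2.2
tcp_pos: [0.5478, 0.2104, 0.2531]
orientation: [[-0.197, 0.98, -0.0], [0.98, 0.197, -0.0], [-0.0, -0.0, -1.0]]
ft_force: [-0.5, 0.2, -0.1]
opening: 0.0846
finger_force: 0.0
time_s: 2.82
tcp_pos: [0.5477, 0.2105, 0.2531]
orientation: [[0.457, 0.89, -0.0], [0.89, -0.457, -0.0], [-0.0, -0.0, -1.0]]
ft_force: [0.1, -0.1, 0.5]
opening: 0.0851
finger_force: 0.0
shift [-0.66  0.15  0.31] turn [-0.01  0.02  0.91] F [ 0.1 -0.1  0.5] open 8.51 ff 0.0 t 2.825 tcp [0.5477 0.2105 0.2531]
(np.int32(203), array([194.6, 244.3]), array([0.5448, 0.2048, 0.095 ]))
(np.int32(78), array([254.1, 164.4]), array([0.5467, 0.2009, 0.095 ]))
[-0.77412012  0.33871433  0.4327274   1.77043116 -0.15991812  1.06720534
 -0.75996005]
```

```bash
python3 -m jog '[[-0.7,0.05,1,0,0,0.9,8.5],[0,0,3,0,0,0,8.5],[0,0,3,0,0,0,8.5],[0,0,3,0,0,0,8.5],[0,0,2,0,0,0,8.5],[0,0,1,0,0,0,8.5],[0,0,0,0,0,0,8.5]]'
python3 -c "
from h import *
to(.545,.204,.087,U)
c=cam('side','s1');cv2.imwrite('pics/s1c.png',cv2.resize(c['image'][100:240,170:370,::-1],None,fx=3,fy=3))"
```

```text
time_s: 3.85
tcp_pos: [0.5448, 0.2035, 0.1227]
orientation: [[0.473, 0.881, -0.001], [0.881, -0.473, -0.001], [-0.001, -0.001, -1.0]]
ft_force: [0.4, 0.5, -0.2]
opening: 0.0846
finger_force: 0.0
shift [ 0.06 -0.    3.57] turn [-0.04  0.06 -0.12] F [ 0.4  0.5 -0.2] open 8.46 ff 0.0 t 3.85 tcp [0.5448 0.2035 0.1227]
```

View pics/s1c.png

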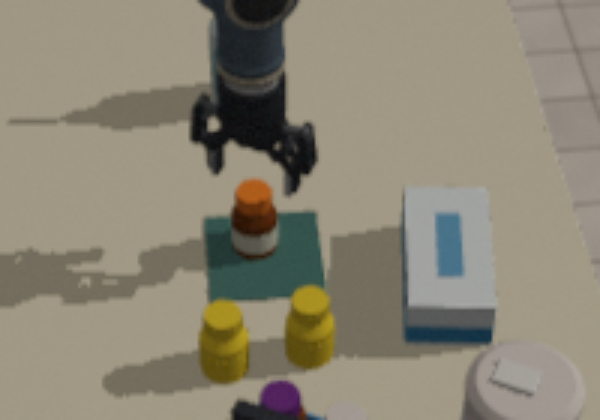

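The orange cap at crop (254,195) lies between the open fingers at (215,160) and (292,185). I'll descend and close.

```bash
python3 -m jog '[[0,0,1.5,0,0,0,8.5],[0,0,1.5,0,0,0,8.5],[0,0,0.6,0,0,0,8.5],[0,0,0,0,0,0,6],[0,0,0,0,0,0,5],[0,0,0,0,0,0,4],[0,0,0,0,0,0,3],[0,0,0,0,0,0,3]]'
python3 -m jog '[[0,0,0,0,0,0,3],[0,0,0,0,0,0,3],[0,0,-0.5,0,0,0,3],[0,0,-1.5,0,0,0,3],[0,0,-3,0,0,0,3],[0,0,-4,0,0,0,3],[0,0,-4,0,0,0,3],[0,0,-1,0,0,0,3]]'
```

```text
time_s: 4.9
tcp_pos: [0.5454, 0.2043, 0.0879]
orientation: [[0.473, 0.881, 0.001], [0.881, -0.473, 0.001], [0.001, 0.0, -1.0]]
ft_force: [-1.7, -0.4, 5.2]
opening: 0.0403
finger_force: 60.2
time_s: 5.9
tcp_pos: [0.5467, 0.2041, 0.2307]
orientation: [[0.473, 0.881, 0.005], [0.881, -0.473, 0.003], [0.005, 0.003, -1.0]]
ft_force: [0.7, -0.0, -1.0]
opening: 0.0403
finger_force: 60.7
```

```bash
python3 -c "
from h import *
to(.4930,-.1918,.26,U)
for n in('top','side'):
    c=cam(n);P=cloud(c);z=P[...,2];h,s,v=[hsv(c)[...,i] for i in range(3)]
    m=(h<14)&(s>120)&(z>.13)&(z<.26)&(abs(P[...,0]-.55)<.1)&(abs(P[...,1]-.2)<.1)
    print(m.sum(),P[m].mean(0) if m.any() else 0, np.percentile(P[m],[2,98],axis=0) if m.any() else 0)
"
```

```text
shift [-37.4   14.01  -3.07] turn [ 0.19 -0.28 -0.13] F [ 0.7 -0.  -1. ] open 4.03 ff 60.7 t 5.9 tcp [0.5467 0.2041 0.2307]
112 [0.54046322 0.18736516 0.21417281] [[0.52413014 0.17931195 0.19951694]
 [0.5605197  0.20153922 0.24017585]]
225 [0.5464379  0.19175664 0.21928271] [[0.52733172 0.17642016 0.15796891]
 [0.57066607 0.21943964 0.24271699]]
```

```bash
python3 -m jog '[[0,0,-2,0,0,0,3],[-2,1,-1,0,0,0,3],[-4,1.5,0,0,0,0,3],[-4,1.5,0,0,0,0,3],[-4,1.5,0,0,0,0,3],[-4,1.5,0,0,0,0,3],[-4,1.5,0,0,0,0,3],[-4,1.5,0,0,0,0,3]]'
python3 -m jog '[[-4,1.5,0,0,0,0,3],[-4,1.5,0,0,0,0,3],[-2.4,1,0,0,0,0,3],[-1,0,0,0,0,0,3],[0,0,0,0,0,0,3],[0,0,0,0,0,0,3]]'
python3 - <<'E'
from h import *
to(.4930,-.1918,.26,U)
c=cam('side','s2');o=[cv2.resize(c['image'][140:320,180:380,::-1],None,fx=2,fy=2)]
c=cam('top','t2');o.append(cv2.resize(c['image'][160:340,240:440,::-1],None,fx=2,fy=2))
cv2.imwrite('pics/c2.png',np.hstack(o))
H=hsv(c);h,s,v=H[...,0],H[...,1],H[...,2];P=cloud(c)
print(blobs((h>130)&(h<160)&(s>100)&(P[...,2]>.05),c,.097,20))
E
```

```text
time_s: 7.0
tcp_pos: [0.5085, -0.0755, 0.2563]
orientation: [[0.474, 0.88, -0.002], [0.88, -0.474, -0.0], [-0.001, -0.002, -1.0]]
ft_force: [-0.1, 0.4, -2.1]
opening: 0.0404
finger_force: 60.7
time_s: 7.75
tcp_pos: [0.4918, -0.1905, 0.2569]
orientation: [[0.471, 0.882, -0.001], [0.882, -0.471, 0.001], [0.001, -0.001, -1.0]]
ft_force: [-0.1, 0.2, -0.8]
opening: 0.0406
finger_force: 60.7
shift [-0.06  0.17 -0.31] turn [-0.05 -0.03  0.01] F [-0.1  0.2 -0.8] open 4.06 ff 60.7 t 7.75 tcp [ 0.4918 -0.1905  0.2569]
[(np.int32(217), array([310.2, 243.4]), array([ 0.5451, -0.0965,  0.097 ]))]
```

View pics/c2.png

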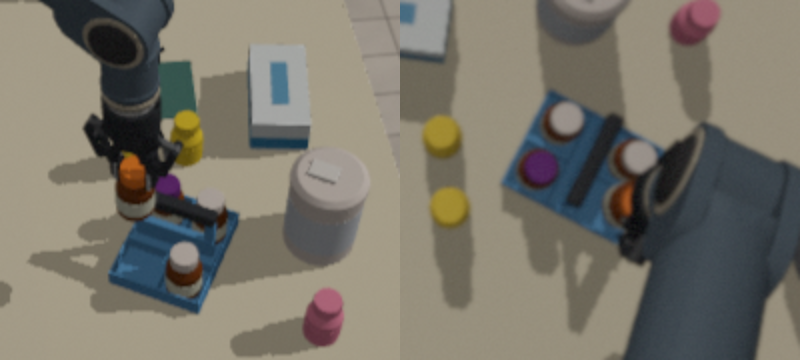

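```bash
python3 -m jog '[[-0.05,0.2,1,0,0,0,3],[0,0,3,0,0,0,3],[0,0,3,0,0,0,3],[0,0,3,0,0,0,3],[0,0,2,0,0,0,3],[0,0,1,0,0,0,3],[0,0,0,0,0,0,3],[0,0,0,0,0,0,3]]'
python3 - <<'E'
from h import *
to(.4935,-.192,.09,U)
c=cam('side');cv2.imwrite('pics/c3.png',cv2.resize(c['image'][200:310,210:330,::-1],None,fx=5,fy=5,interpolation=cv2.INTER_CUBIC))
E
```

```text
time_s: 8.85
tcp_pos: [0.4939, -0.1934, 0.1279]
orientation: [[0.473, 0.881, 0.001], [0.881, -0.473, -0.0], [0.0, 0.001, -1.0]]
ft_force: [0.2, 0.2, -1.3]
opening: 0.0403
finger_force: 60.7
shift [ 0.1  -0.11  3.79] turn [ 0.08 -0.02 -0.1 ] F [ 0.2  0.2 -1.3] open 4.03 ff 60.7 t 8.85 tcp [ 0.4939 -0.1934  0.1279]
```

View pics/c3.png

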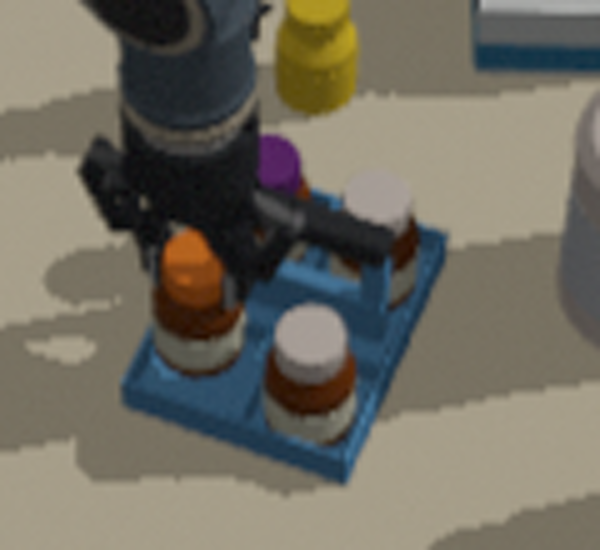

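The orange-capped bottle (crop (195,300)) hangs upright over the empty cell, near its centre. I'll lower it slowly.

```bash
python3 -m jog '[[0.1,-0.1,0.5,0,0,0,3],[0,0,0.8,0,0,0,3],[0,0,0.8,0,0,0,3],[0,0,0.6,0,0,0,3],[0,0,0.4,0,0,0,3],[0,0,0.2,0,0,0,3],[0,0,0,0,0,0,3]]'; python3 -m jog '[[0,0,0.2,0,0,0,3],[0,0,0,0,0,0,3]]'
```

```text
time_s: 9.78
tcp_pos: [0.4928, -0.1919, 0.0942]
orientation: [[0.473, 0.881, -0.0], [0.881, -0.473, 0.0], [0.0, -0.0, -1.0]]
ft_force: [0.1, -0.5, -1.3]
opening: 0.0404
finger_force: 60.7
time_s: 10.02
tcp_pos: [0.4929, -0.1918, 0.0923]
orientation: [[0.473, 0.881, -0.0], [0.881, -0.473, 0.0], [0.0, -0.0, -1.0]]
ft_force: [0.1, -0.2, -1.4]
opening: 0.0403
finger_force: 60.7
```

```bash
python3 -m jog '[[0,0,0.1,0,0,0,3],[0,0,0,0,0,0,3]]'; python3 -m jog '[[0,0,0.1,0,0,0,3],[0,0,0,0,0,0,3]]'
```

```text
time_s: 10.28
tcp_pos: [0.4928, -0.1918, 0.0912]
orientation: [[0.473, 0.881, -0.0], [0.881, -0.473, 0.0], [0.0, -0.0, -1.0]]
ft_force: [0.0, 0.7, -0.5]
opening: 0.0401
finger_force: 60.7
time_s: 10.52
tcp_pos: [0.4928, -0.1918, 0.0902]
orientation: [[0.473, 0.881, -0.0], [0.881, -0.473, 0.0], [0.0, -0.0, -1.0]]
ft_force: [0.8, 0.6, -0.8]
opening: 0.0398
finger_force: 60.7
```

```bash
python3 -m jog '[[0,0,0.1,0,0,0,3],[0,0,0,0,0,0,3]]';python3 -m jog '[[0,0,0.05,0,0,0,3],[0,0,0,0,0,0,3]]'
```

```text
time_s: 10.78
tcp_pos: [0.4929, -0.1919, 0.0899]
orientation: [[0.473, 0.881, 0.0], [0.881, -0.473, 0.001], [0.001, -0.0, -1.0]]
ft_force: [-2.4, 1.1, 5.1]
opening: 0.0406
finger_force: 61.4
time_s: 11.02
tcp_pos: [0.4929, -0.1919, 0.0899]
orientation: [[0.473, 0.881, 0.0], [0.881, -0.473, 0.001], [0.001, -0.0, -1.0]]
ft_force: [-3.2, 1.6, 9.9]
opening: 0.0406
finger_force: 61.9
```

It's on the cell floor: contact came at the expected height. I'll open partly (short of the neighbouring bottle) and retreat.

```bash
python3 -m jog '[[0,0,-0.05,0,0,0,4.3],[0,0,0,0,0,0,4.8],[0,0,0,0,0,0,5.4],[0,0,0,0,0,0,5.8],[0,0,0,0,0,0,5.8],[0,0,-0.5,0,0,0,5.8],[0,0,-1,0,0,0,5.8],[0,0,-2,0,0,0,5.8]]'
python3 -m jog '[[0,0,-4,0,0,0,5.8],[0,0,-4,0,0,0,5.8],[0,0,-4,0,0,0,5.8],[0,0,-1.5,0,0,0,5.8],[0,0,0,0,0,0,5.8]]'
python3 - <<'E'
from h import *
to(.552,-.162,.26,U+90)
print(r.get_state()['qpos'])
for n in ('top','side'):
    c=cam(n,'x4'+n);P=cloud(c);z=P[...,2]; h,s,v=[hsv(c)[...,i] for i in range(3)]
    near=np.hypot(P[...,0]-.552,P[...,1]+.162)<.12
    print(n,blobs((h<14)&(s>150)&(z>.09)&(z<.105)&near,c,.097,10))
    q=(z>.128)&(z<.145)&near&(v<90); vv,uu=np.nonzero(q)
    g=np.array([plane(c,a,b,.136) for a,b in zip(uu,vv)])[:,:2]
    print('handle',len(g),cv2.minAreaRect((g*1000).astype(np.float32)))
    print([b for b in blobs((z>.09)&(z<.105)&near,c,.097,15)])
E
```

```text
time_s: 12.02
tcp_pos: [0.4925, -0.1918, 0.1247]
orientation: [[0.473, 0.881, -0.001], [0.881, -0.473, 0.0], [-0.0, -0.001, -1.0]]
ft_force: [0.5, 0.4, 0.0]
opening: 0.0582
finger_force: 0.0
time_s: 12.65
tcp_pos: [0.4931, -0.1919, 0.26]
orientation: [[0.472, 0.881, 0.002], [0.881, -0.472, 0.0], [0.001, 0.002, -1.0]]
ft_force: [-0.5, 0.4, 0.2]
opening: 0.058
finger_force: 0.0
shift [5.42 3.78 0.01] turn [ 1.20e-01  3.00e-02 -9.01e+01] F [-0.5  0.4  0.2] open 5.8 ff 0.0 t 12.65 tcp [ 0.4931 -0.1919  0.26  ]
[-0.24612191  0.24913655  0.64980602  1.90025488 -0.17422856  1.04633935
 -0.01582522]
top [(np.int32(199), array([345.9, 263.2]), array([ 0.4927, -0.1891,  0.097 ]))]
handle 435 ((552.791259765625, -161.32626342773438), (21.400699615478516, 129.33203125), 61.948631286621094)
[(np.int32(201), array([323.1, 218.5]), array([ 0.6106, -0.132 ,  0.097 ])), (np.int32(198), array([359.5, 237.8]), array([ 0.559 , -0.2272,  0.097 ])), (np.int32(206), array([310.3, 242.7]), array([ 0.5467, -0.097 ,  0.097 ])), (np.int32(206), array([346.2, 263.1]), array([ 0.493 , -0.1898,  0.097 ]))]
side [(np.int32(105), array([248.1, 259. ]), array([ 0.493 , -0.1938,  0.097 ]))]
handle 280 ((552.7539672851562, -167.49520874023438), (25.63469123840332, 129.4012451171875), 61.4603385925293)
[(np.int32(74), array([265. , 233.1]), array([ 0.5534, -0.1038,  0.097 ])), (np.int32(117), array([285. , 239.5]), array([ 0.612 , -0.1345,  0.097 ])), (np.int32(17), array([249.6, 244.3]), array([ 0.5019, -0.1409,  0.097 ])), (np.int32(141), array([248.1, 258.7]), array([ 0.4932, -0.1928,  0.097 ])), (np.int32(16), array([284.1, 255.9]), array([ 0.6013, -0.1947,  0.097 ])), (np.int32(143), array([271.4, 267.5]), array([ 0.5589, -0.2314,  0.097 ]))]
```

The orange bottle stands in its cell and the carrier hasn't moved. Next I'll turn over the handle.

```bash
python3 -m jog '[[2.4,1.8,0,0,0,0,6],[3,2,0,0,0,0,6],[0,0,0,0,0,-10,6],[0,0,0,0,0,-10,6],[0,0,0,0,0,-10,6],[0,0,0,0,0,-10,6],[0,0,0,0,0,-10,6],[0,0,0,0,0,-10,6]]'
python3 -m jog '[[0,0,0,0,0,-10,6],[0,0,0,0,0,-10,6],[0,0,0,0,0,-10,6],[0,0,3,0,0,0,6],[0,0,3,0,0,0,6],[0,0,2,0,0,0,6],[0,0,1,0,0,0,6],[0,0,0,0,0,0,6]]'
python3 -c "
from h import *
to(.5525,-.1615,.127,U+90)"
```

```text
time_s: 13.75
tcp_pos: [0.551, -0.162, 0.2571]
orientation: [[-0.532, 0.847, -0.004], [0.847, 0.532, 0.001], [0.003, -0.003, -1.0]]
ft_force: [0.2, 0.0, -0.3]
opening: 0.0601
finger_force: 0.0
time_s: 14.75
tcp_pos: [0.5511, -0.1621, 0.1679]
orientation: [[-0.881, 0.473, -0.003], [0.473, 0.881, 0.001], [0.003, -0.001, -1.0]]
ft_force: [-0.0, -0.3, -0.6]
opening: 0.0599
finger_force: 0.0
shift [-0.1   0.12  4.09] turn [-0.05 -0.16 -0.11] F [-0.  -0.3 -0.6] open 5.99 ff 0.0 t 14.75 tcp [ 0.5511 -0.1621  0.1679]
```

```bash
python3 -m jog '[[-0.1,0.1,1,0,-0.15,0,6],[0,0,1.5,0,0,0,6],[0,0,1,0,0,0,6],[0,0,0.6,0,0,0,6],[0,0,0,0,0,0,4.5],[0,0,0,0,0,0,3.5],[0,0,0,0,0,0,3],[0,0,0,0,0,0,2.6]]'
python3 -m jog '[[0,0,0,0,0,0,2.2],[0,0,0,0,0,0,1.8],[0,0,0,0,0,0,1],[0,0,0,0,0,0,1],[0,0,0,0,0,0,1]]'
python3 -c "
from h import *
to(.5525,-.1615,.127,U+90)"
```

```text
time_s: 15.75
tcp_pos: [0.5535, -0.1619, 0.1286]
orientation: [[-0.881, 0.473, 0.003], [0.473, 0.881, -0.001], [-0.003, 0.0, -1.0]]
ft_force: [-0.1, -0.4, -0.1]
opening: 0.0259
finger_force: 0.0
time_s: 16.38
tcp_pos: [0.5532, -0.1623, 0.1287]
orientation: [[-0.881, 0.473, 0.002], [0.473, 0.881, -0.002], [-0.003, -0.0, -1.0]]
ft_force: [-2.0, -1.5, 5.9]
opening: 0.0212
finger_force: 59.6
shift [0.1  0.03 0.17] turn [-0.01  0.16 -0.13] F [-2.  -1.5  5.9] open 2.12 ff 59.6 t 16.375 tcp [ 0.5532 -0.1623  0.1287]
```

```bash
python3 -m jog '[[0,0,-0.3,0,0,0,1],[0,0,-0.6,0,0,0,1],[0,0,-0.9,0,0,0,1],[0,0,-1.2,0,0,0,1],[0,0,-1.5,0,0,0,1],[0,0,-1.5,0,0,0,1],[0,0,-1.5,0,0,0,1],[0,0,-1.5,0,0,0,1]]'
python3 -m jog '[[0,0,-1.5,0,0,0,1],[0,0,-1.3,0,0,0,1],[0,0,-1,0,0,0,1],[0,0,-0.6,0,0,0,1],[0,0,-0.3,0,0,0,1],[0,0,0,0,0,0,1],[0,0,0,0,0,0,1],[0,0,0,0,0,0,1]]'
python3 - <<'E'
from h import *
to(.5525,-.1615,.265,U+90)
o=[]
for n,(a,b) in dict(side=(150,190),top=(170,250)).items():
    c=cam(n);o.append(cv2.resize(c['image'][a:a+170,b:b+180,::-1],None,fx=2.2,fy=2.2))
    P=cloud(c);z=P[...,2];H=hsv(c);m=(H[...,0]>98)&(H[...,0]<120)&(H[...,1]>130)&(np.hypot(P[...,0]-.55,P[...,1]+.16)<.14)&(z>.05)
    w=P[m]; print(n,m.sum(),np.percentile(z[m],[1,5,50,95]))
    k=w[(w[:,2]>.135)&(w[:,2]<.185)]; A=np.c_[k[:,:2]-k[:,:2].mean(0),np.ones(len(k))]
    print(np.linalg.lstsq(A,k[:,2],rcond=None)[0])
cv2.imwrite('pics/c5.png',np.hstack(o))
E
```

```text
time_s: 17.38
tcp_pos: [0.5531, -0.1618, 0.2195]
orientation: [[-0.881, 0.473, 0.003], [0.473, 0.881, -0.001], [-0.003, 0.0, -1.0]]
ft_force: [1.0, -0.2, -8.6]
opening: 0.0215
finger_force: 59.1
time_s: 18.38
tcp_pos: [0.5528, -0.1616, 0.2649]
orientation: [[-0.881, 0.473, 0.002], [0.473, 0.881, -0.001], [-0.002, -0.0, -1.0]]
ft_force: [-0.5, 0.2, -8.6]
opening: 0.0213
finger_force: 59.1
shift [ 0.03 -0.   -0.01] turn [-0.01  0.11 -0.11] F [-0.5  0.2 -8.6] open 2.13 ff 59.1 t 18.375 tcp [ 0.5528 -0.1616  0.2649]
side 1073 [0.13873105 0.14214635 0.1654103  0.22632621]
[0.02143455 0.03198292 0.15909271]
top 534 [0.13866478 0.14006338 0.16548649 0.225209  ]
[-0.06843338 -0.17576007  0.1591631 ]
```

View pics/c5.png

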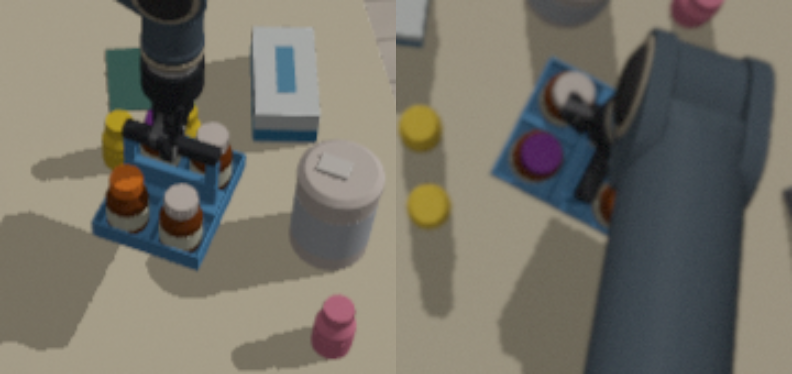

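All four bottles stand in the lifted carrier: in the side crop, orange at (127,180), whites at (182,205) and (213,140), purple at (155,120). I'll check that it's level before handing in.

```bash
python3 -m jog '[[0,0,0,0,0,0,1],[0,0,0,0,0,0,1],[0,0,0,0,0,0,1],[0,0,0,0,0,0,1]]'
python3 - <<'E'
from h import *
c=cam('side');P=cloud(c);z=P[...,2];H=hsv(c);m=(H[...,0]>98)&(H[...,0]<120)&(H[...,1]>130)&(np.hypot(P[...,0]-.55,P[...,1]+.16)<.14)
k=P[m&(z>.16)&(z<.172)]; k=k.copy()
for _ in range(4):
    A=np.c_[k[:,:2]-[.552,-.162],np.ones(len(k))];f=np.linalg.lstsq(A,k[:,2],rcond=None)[0]; e=abs(A@f-k[:,2]); k=k[e<max(.0015,2*e.std())]
print(len(k),'slopes deg',np.degrees(f[:2]).round(2),f[2],np.ptp(k,axis=0))
E
```

```text
time_s: 18.98
tcp_pos: [0.553, -0.1617, 0.2653]
orientation: [[-0.881, 0.473, 0.002], [0.473, 0.881, -0.001], [-0.003, 0.0, -1.0]]
ft_force: [0.2, 0.8, -8.0]
opening: 0.0211
finger_force: 59.1
161 slopes deg [ 0.16 -0.07] 0.16489691146304242 [0.20693125 0.19609311 0.00319975]
```

Tilt is about 0.2°, the underside is about 135 mm up, and it's holding steady.

```bash
python3 -c "
from rig import r
print(r.sign_off())"
```

```text
the job is handed in; nothing more can be done
None
```

The orange-capped bottle was set down in the empty cell and released, and I handed the job in with the full carrier held by its handle, level to about 0.2° and about 13.5 cm above the bench.

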